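# Make up the studio kit and sort the leftovers into their trays

### The arm

A 6-joint arm with a two-finger parallel gripper is mounted at the origin on a cart in front of the work surface, level with it; the furniture and walls round the work are solid. World frame = base frame: x ahead of the robot, y to its left, z up, the work surface at z = 0. Lengths are in m, angles in rad, forces in N, time in s.
With the tool pointing down it reaches from about 0.375 to 0.975 m from the base axis. Payload 3.8 kg.
Tool frame: the origin (TCP) lies at the very end of the fingers, on their centre line; the grasp point (between the pads) lies 19 mm behind it; z points along the fingers, y is the line along which they close (so a half turn about z gives the same grasp; the last joint's range is limited). The gripper opens to 85 mm and grips with 20 to 120 N. Pads are 22 mm wide; open, the fingers measure 114 mm over their backs; the gripper's body (76 mm by 85 mm) begins 54 mm behind the grasp point. The pads swing forward as they close: fully open they stand 13 mm farther back than shut.
Start: joints at [1.255, 0.264, 1.604, -0, 1.274, -0.037], TCP at [0.186, 0.649, 0.231] pointing down, gripper open.
Joint ranges: [-2.63, 2.63], [-0.94, 2.18], [0.31, 2.57], [-1.31, 4.45], [0, 2.66], [-2.55, 2.55]. Speed limits (rad/s): [2.57, 2.57, 3.14, 3.14, 3.14, 3.14].

### API

Orientations are given as a rotation vector (axis times angle).
In Python, from workcell import monitor, viewer, job gives the robot as it stands. The module is installed in compiled form; this text tells all that it offers.
- The arm moves only by the tool step_arm, never from a script. Its argument "series" is one flat list of numbers, 4 for each row, row after row: the shift along the tool's x, y, z in m, then the turn about the tool's z in rad. A call has 1 to 8 rows; each row is the pose to reach, as a shift and turn from the pose commanded when the call began, along the tool's axes at that moment; what a row does not reach only later rows make up. A row lasts 1/8 s, in which the tool goes at most 62.5 mm and 10.7 degrees, less where a joint would pass 70% of its speed; a pose out of reach is approached as far as the arm can. A call with a gripper value outside its range is refused whole. "gripper" is the opening, from 0 (shut) to 1 (fully open), set as the call begins (left out, the last holds). The fingers move at their own pace and stop on an object; "newtons" is the grip in N (left out, the last holds). Time passes only in rows, so rows that repeat a pose let the fingers close. It gives the time, the measured TCP pose, the force, the opening and the grip force at its end, in the units of the state.
- monitor.read_state(): the state, without advancing time (a new reading comes with each control period).
- viewer.read_camera(name): name is "scene" or "top" or "wrist"; returns a dict with "image" (480x640x3 uint8, red, green, blue), "intrinsics" (3x3 intrinsics, pixels), "distortion" ([k1, k2, p1, p2, k3] as OpenCV has them; the pictures are not rectified), "T" (4x4, takes a point from camera to world coordinates); the wrist camera has in their place "hand_eye" (4x4, takes a point from camera to tool coordinates, whose origin is the TCP and whose axes are the flange's). Camera axes: x right, y up, looking along -z (the intrinsics and any distortion apply to the point x, -y, -z); pixel columns grow to the right and rows downward; lengths in m; the calibration is good to about 2 mm. A picture is of the moment at which its call begins: read the wrist's pose just before it. There is no depth.
- job.finish_job(): hands the job in; it is judged then, once.
Trained networks look in a picture, given as the dict that the camera call returned (one of the last four; its "shot" number tells which), for a name from the list of things; names that differ only in an ending like _2 or _b are one class to them, and where a whole thing is asked for, a point or a joint stands for the part that bears it (a point fixed in the world has none). Each returns a list of dicts, best first, with "score" (0 to 1); they miss things now and then, are a little off and sometimes report something else, mostly with a low value. They report only what shows in the picture. A call takes as long as a camera call.
- viewer.boxes_of(picture, label): "extent" ([centre column, centre row, width, height] in pixels, round what is visible of it).
- viewer.spot_point(picture, label): "point" ([column, row] in pixels: a listed point, or the origin of a listed thing).
The state is a dict: "time": time; "q": joint angles; "joint_vel": joint speeds; "joint_torque": joint torques, N m; "tool_pos": TCP position; "tcp_rot": TCP orientation; "wrist_force": force on the tool from outside, world axes, zero at the start; "torque": the same for the moment, N m; "width": opening from 0.0 (shut) to 1.0 (fully open); "grip_force": force on a finger pad.
Only numpy, scipy, OpenCV 4.12 (cv2) and the standard library are available. Lean on these libraries where they do the work, as an engineer would, in place of code of your own. Each camera call takes 0.05 s, during which the arm holds its last target. There are 200 camera calls.

### The job

The grey metal kit tray must end up with exactly one sanding block, one paint pot and one eraser; it already has one of these in it, so add only the kinds it lacks, never a second of the same kind. Put the block and the pot left over into the wooden trays, each into the one that already holds its own kind, without shifting the block or pot already in there. Everything ends flat on a tray's floor, pots upright, nothing stacked or resting on a rim.

Things in the scene. Friction and masses are not known exactly. Their poses are not given: they have to be found in the camera images.
- kit_tray: Kit tray: widest of three low trays, grey painted metal, 142 x 118 mm outside, 134 x 110 inside, rim 12 mm and floor 2 mm above the table; a wire handle sticks out 16 mm at its +x end. At the start one item, block_a or pot_a, is in it, about 38 mm from its centre towards +x. Fixed. Origin: centre of its underside, on the table; z up, x along its long side (far end +x), y along its short side.
- block_tray: Wooden tray for sanding blocks, told by the block (block_sample) lying in its +x half: 142 x 84 mm outside, 134 x 76 inside, rim 12 mm and floor 2 mm above the table. Fixed. Origin: centre of its underside, on the table; z up, x along its long side (far end +x), y along its short side.
- pot_tray: Wooden tray for paint pots, same make and size as block_tray, told by the pot (pot_sample) standing in its +x half: 142 x 84 mm outside, 134 x 76 inside, rim 12 mm and floor 2 mm above the table. Fixed. Origin: centre of its underside, on the table; z up, x along its long side (far end +x), y along its short side.
- block_sample: Sanding block of cork, a brown brick 50 (its x) x 30 (its y) x 24 mm high, grey grit paper low on its long sides; origin at the centre of its underside, z up. About 40 g. This one already lies in the block tray, about 36 mm from its centre towards +x with its x along the tray's, and stays there.
- pot_sample: Small white paint pot, an open cup with dry yellow paint in it, 47 mm across the rim, 40 mm at the foot, 36 mm high, standing upright; origin at the centre of its underside, z up. About 50 g. This one already stands in the pot tray, about 36 mm from its centre towards +x, and stays there.
- block_a: Sanding block of cork, a brown brick 50 (its x) x 30 (its y) x 24 mm high, grey grit paper low on its long sides; origin at the centre of its underside, z up. About 40 g. At the start it lies either loose in the row at the near edge of the table or in the kit tray (then crosswise, its x along the tray's y).
- block_b: Sanding block of cork, a brown brick 50 (its x) x 30 (its y) x 24 mm high, grey grit paper low on its long sides; origin at the centre of its underside, z up. About 40 g. At the start loose in the row at the near edge of the table.
- pot_a: Small white paint pot, an open cup with dry yellow paint in it, 47 mm across the rim, 40 mm at the foot, 36 mm high, standing upright; origin at the centre of its underside, z up. About 50 g. At the start either loose in the row at the near edge of the table or in the kit tray.
- pot_b: Small white paint pot, an open cup with dry yellow paint in it, 47 mm across the rim, 40 mm at the foot, 36 mm high, standing upright; origin at the centre of its underside, z up. About 50 g. At the start loose in the row at the near edge of the table.
- eraser: Eraser, blue and white, 23 (its x) x 45 (its y) x 14 mm high, lying flat; origin at the centre of its underside, z up. About 30 g. At the start loose in the row at the near edge of the table.

How it is judged:
By the outcome, as a careful person would: the job done as asked, in the order asked, and still so for the second after the job is handed in, with the robot touching nothing.
It also fails if it takes over 96 s, if anything falls off the work surface, if the arm or the gripper's body presses on something with over 40 N, if the wrist force passes 120 N, or if a joint passes its speed limit or range.

## Working session

There is one attempt and no reset: what is moved stays moved. The work goes in short steps, Python scripts to look and compute and a tool call to move; the robot and the scene stay as the last step left them, time stands still between calls to the robot, and variables do not carry over. Pictures are saved under pics/ and viewed, at most 14 in all, crops included, and the job is handed in when it is done.

Besides the shell and the picture viewer there is one more tool, called after "Request:" as name(argument=value, ...) on one line, values as JSON. step_arm: Moves the arm, as the interface text tells. Its arguments: {"type":"object","properties":{"series":{"type":"array"},"gripper":{"type":"number"},"newtons":{"type":"number"}},"required":["series"]}

```bash
mkdir -p pics; cat > h.py <<'E'
import numpy as np, cv2
from scipy.spatial.transform import Rotation as R
from workcell import monitor, viewer, job
def snap(n):
    s=monitor.read_state(); p=viewer.read_camera(n)
    if 'T' in p: T=np.array(p['T'])
    else:
        W=np.eye(4); W[:3,:3]=R.from_rotvec(s['tcp_rot']).as_matrix(); W[:3,3]=s['tool_pos']; T=W@np.array(p['hand_eye'])
    p['Tw']=T; return p
def save(p,f): cv2.imwrite('pics/'+f,cv2.cvtColor(p['image'],cv2.COLOR_RGB2BGR))
def world(p,uv,z):
    u=cv2.undistortPoints(np.array([[uv]],float),np.array(p['intrinsics']),np.array(p['distortion']))[0,0]
    d=p['Tw'][:3,:3]@np.array([u[0],-u[1],-1]); o=p['Tw'][:3,3]
    return o+d*(z-o[2])/d[2]
def st():
    s=monitor.read_state(); r=R.from_rotvec(s['tcp_rot']).as_matrix()
    print('t',round(s['time'],2),'tcp',np.round(s['tool_pos'],4),'x',np.round(r[:,0],3),'y',np.round(r[:,1],3),'z',np.round(r[:,2],3),'w',round(s['width'],3),'F',np.round(s['wrist_force'],1))
E
python3 - <<'E'
from h import *
st()
Z={'kit_tray':0,'block_tray':0,'pot_tray':0,'block_a':0,'pot_a':0,'eraser':0}
for c in ('top','scene'):
    p=snap(c); save(p,c+'0.png'); print(c,np.round(p['Tw'],3).tolist())
    for l in Z:
        for d in viewer.spot_point(p,l)[:5]:
            if d['score']>.2: print(l,round(d['score'],2),np.round(d['point']),np.round(world(p,d['point'],0),3))
E
```

```text
t 0.0 tcp [0.1855 0.6482 0.23  ] x [-0.961  0.275  0.   ] y [ 0.275  0.961 -0.002] z [-0.001 -0.002 -1.   ] w 0.996 F [-0.  -0.2  0.1]
top [[-0.002, 0.988, -0.152, 0.414], [-1.0, -0.003, -0.0, -0.059], [-0.001, 0.152, 0.988, 0.897], [0.0, 0.0, 0.0, 1.0]]
kit_tray 0.71 [359. 235.] [ 0.564 -0.124  0.   ]
block_tray 0.67 [301. 186.] [ 0.656 -0.02   0.   ]
pot_tray 0.83 [395. 326.] [ 0.402 -0.185  0.   ]
block_a 0.68 [294. 273.] [ 0.495 -0.006  0.   ]
block_a 0.57 [235. 215.] [0.602 0.101 0.   ]
pot_a 0.96 [372. 225.] [ 0.582 -0.147  0.   ]
pot_a 0.89 [325. 298.] [ 0.452 -0.063  0.   ]
eraser 0.58 [262. 244.] [0.547 0.051 0.   ]
scene [[0.42, -0.72, 0.553, 1.038], [0.908, 0.336, -0.251, -0.272], [-0.005, 0.607, 0.794, 0.704], [0.0, 0.0, 0.0, 1.0]]
kit_tray 0.65 [278. 261.] [ 0.558 -0.12   0.   ]
block_tray 0.58 [376. 290.] [ 0.66  -0.019  0.   ]
pot_tray 0.9 [197. 201.] [ 0.403 -0.189  0.   ]
block_a 0.79 [427. 230.] [0.599 0.098 0.   ]
block_a 0.76 [328. 204.] [ 0.493 -0.012  0.   ]
block_a 0.42 [196. 200.] [ 0.399 -0.19  -0.   ]
pot_a 0.93 [259. 275.] [ 0.569 -0.154  0.   ]
pot_a 0.6 [288. 199.] [ 0.457 -0.062  0.   ]
eraser 0.96 [380. 218.] [0.549 0.047 0.   ]
eraser 0.54 [261. 279.] [ 0.576 -0.153  0.   ]
```

View pics/top0.png

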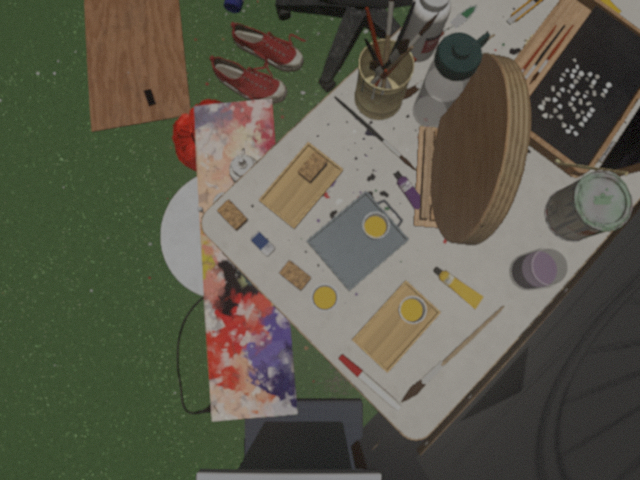

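View pics/scene0.png

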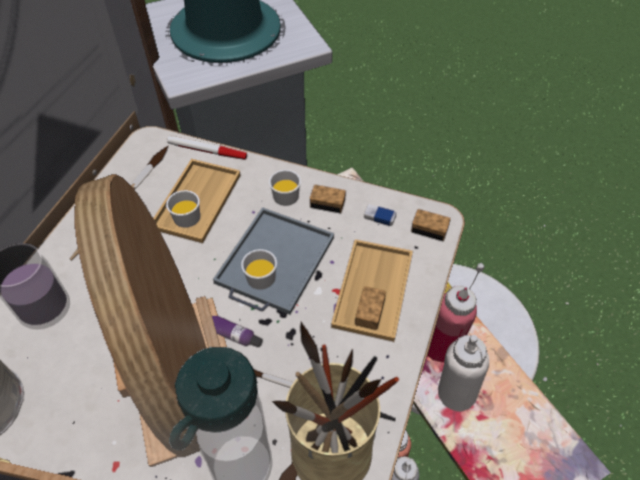

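The kit tray holds a pot, at about (375,225) in the top view. Loose in the row are blocks at (232,215) and (294,274), the eraser at (262,244), and a pot at (325,298). The block tray is upper left and the pot tray lower right. I'll move over the row for a close look.

Request:
step_arm(series=[-0.029,-0.034,-0.008,0.134,-0.058,-0.068,-0.016,0.268,-0.087,-0.102,-0.024,0.402,-0.116,-0.136,-0.032,0.536,-0.145,-0.17,-0.04,0.67,-0.174,-0.204,-0.048,0.804,-0.203,-0.238,-0.056,0.938,-0.232,-0.272,-0.064,1.072], gripper=1)

```text
time: 1.7
tool_pos: [0.3344, 0.3223, 0.2958]
tcp_rot: [1.969, 2.448, 0.001]
wrist_force: [0.2, -0.7, -0.2]
width: 0.999
grip_force: 0.0
```

```bash
python3 - <<'E'
from h import *
st(); s=monitor.read_state(); r=R.from_rotvec(s['tcp_rot']).as_matrix()
print(r.T@(np.array([0.49,-0.02,0.32])-s['tool_pos']), np.round(s['q'],2))
p=snap('wrist'); print(np.round(p['hand_eye'],3).tolist())
E
```

```text
t 1.7 tcp [0.3344 0.3223 0.2958] x [-0.214  0.977  0.   ] y [0.977 0.214 0.001] z [ 0.001  0.001 -1.   ] w 0.999 F [ 0.2 -0.7 -0.2]
[-0.36767683  0.07871108 -0.02420894] [ 0.71 -0.18  1.95 -0.    1.37  0.5 ]
[[0.0, 0.961, 0.278, 0.072], [1.0, -0.001, 0.001, 0.001], [0.001, 0.278, -0.961, -0.142], [0.0, 0.0, 0.0, 1.0]]
```

Request:
step_arm(series=[-0.046,0.01,-0.003,0.132,-0.092,0.02,-0.006,0.264,-0.138,0.03,-0.009,0.396,-0.184,0.04,-0.012,0.528,-0.23,0.05,-0.015,0.66,-0.276,0.06,-0.018,0.792,-0.322,0.07,-0.021,0.924,-0.368,0.08,-0.024,1.055])

```text
time: 2.75
tool_pos: [0.4929, -0.0194, 0.3196]
tcp_rot: [2.934, 1.124, 0.001]
wrist_force: [0.5, -0.0, 0.4]
width: 0.993
grip_force: 0.0
```

```bash
python3 - <<'E'
from h import *
st()
p=snap('wrist'); save(p,'w1.png')
for l in ['kit_tray','block_tray','pot_tray','block_a','pot_a','eraser']:
    for d in viewer.spot_point(p,l)[:5]:
        if d['score']>.2: print(l,round(d['score'],2),np.round(d['point']),np.round(world(p,d['point'],0),4))
E
```

```text
t 2.75 tcp [ 0.4929 -0.0194  0.3196] x [0.744 0.668 0.001] y [ 0.668 -0.744  0.   ] z [ 0.001  0.    -1.   ] w 0.993 F [ 0.5 -0.   0.4]
kit_tray 0.71 [420. 212.] [ 0.5535 -0.1192  0.    ]
block_tray 0.51 [371. 334.] [ 0.4033 -0.1861  0.    ]
pot_tray 0.91 [372. 337.] [ 0.4023 -0.1901  0.    ]
block_a 0.82 [312. 193.] [ 0.487  -0.0139  0.    ]
block_a 0.81 [303.  41.] [0.5995 0.0992 0.    ]
pot_a 0.78 [450. 214.] [ 0.5756 -0.1477  0.    ]
pot_a 0.75 [322. 244.] [ 0.45   -0.0625  0.    ]
eraser 0.79 [308. 114.] [0.5486 0.047  0.    ]
```

View pics/w1.png

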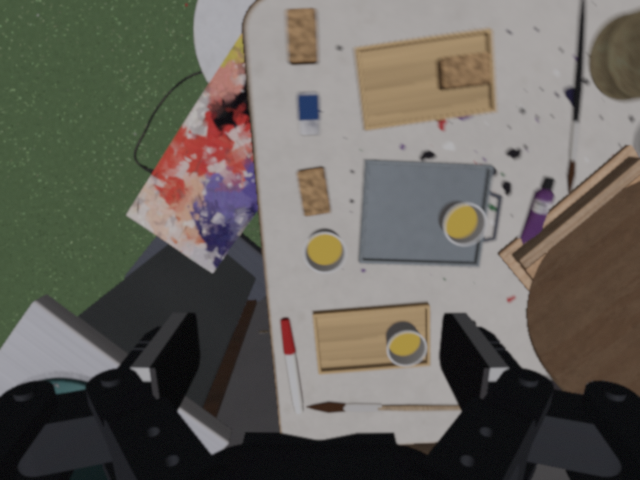

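The close view, where image right is tool y and up is tool x, shows these positions:
- **Blocks:** (302,36) and (313,191).
- **Eraser:** (308,113).
- **Loose pot:** (325,250).
- **Kit tray:** centred near (424,213), with its pot on the right.
- **Block tray:** near (427,79).
- **Pot tray:** near (372,338).

Next I'll fit the trays and the block orientations.

```bash
cat >> h.py <<'E'
def rect(p,cs,z):
    w=np.array([world(p,c,z)[:2] for c in cs]); r=cv2.minAreaRect((w*1000).astype(np.float32)); 
    return w.mean(0),w
def seg(p,mask,box,z):
    x0,y0,x1,y1=box; m=np.zeros(mask.shape,np.uint8); m[y0:y1,x0:x1]=mask[y0:y1,x0:x1]*255
    m=cv2.morphologyEx(m,cv2.MORPH_CLOSE,np.ones((5,5)))
    c=max(cv2.findContours(m,0,1)[0],key=cv2.contourArea)[:,0]
    w=np.array([world(p,q,z)[:2]*1000 for q in c],np.float32)
    return cv2.minAreaRect(w)
E
python3 - <<'E'
from h import *
p=snap('wrist'); im=p['image']; hsv=cv2.cvtColor(im,cv2.COLOR_RGB2HSV)
for n,c in dict(block=[(355,48),(491,29),(496,109),(365,130)],kit=[(364,158),(494,166),(477,265),(358,262)],pot=[(314,312),(428,304),(431,366),(317,372)]).items():
    m,w=rect(p,c,.012); e=[(w[1]-w[0]),(w[2]-w[3]),(w[0]-w[3]),(w[1]-w[2])]
    print(n,np.round(m,4),[(round(np.linalg.norm(a)*1000),round(np.degrees(np.arctan2(a[1],a[0])),1)) for a in e])
sat=hsv[...,1]>70
for n,b,z in [('blockB',(275,0,330,75),.024),('blockA',(290,155,340,222),.024),('sample',(0,0,0,0),0)]:
    if z: print(n,seg(p,sat,b,z))
print('eraser blue',seg(p,(hsv[...,1]>110)&(hsv[...,0]>95),(290,85,330,140),.014))
print('eraser all',seg(p,(hsv[...,0]>95)&(hsv[...,1]>15),(290,85,330,145),.014))
ye=(hsv[...,0]>18)&(hsv[...,0]<32)&(hsv[...,1]>140)
for n,b in [('loose',(295,220,355,280)),('kitpot',(435,190,495,250)),('sample',(380,318,430,370))]: print(n,seg(p,ye,b,.028))
for l in ('block_a','eraser','pot_a'):
  for d in viewer.boxes_of(p,l)[:3]: print(l,np.round(d['score'],2),np.round(d['extent']))
E
```

```text
block [ 0.6553 -0.0183] [(140, np.float64(-39.3)), (140, np.float64(-38.3)), (82, np.float64(50.8)), (80, np.float64(51.4))]
kit [ 0.5536 -0.1182] [(143, np.float64(-50.7)), (139, np.float64(-49.3)), (118, np.float64(40.6)), (114, np.float64(38.7))]
pot [ 0.4034 -0.1851] [(137, np.float64(-43.5)), (144, np.float64(-44.6)), (83, np.float64(44.7)), (86, np.float64(49.5))]
blockB ((598.0364379882812, 101.99836730957031), (49.80382537841797, 28.535306930541992), 44.0252685546875)
blockA ((491.7114562988281, -9.52988052368164), (49.05613708496094, 27.956661224365234), 51.07225799560547)
eraser blue ((552.5267944335938, 52.63109588623047), (22.021507263183594, 19.832828521728516), 42.20689392089844)
eraser all ((552.5406494140625, 52.564117431640625), (28.030765533447266, 23.86258888244629), 42.24314880371094)
loose ((452.60125732421875, -60.890357971191406), (32.70069122314453, 33.42839813232422), 88.22871398925781)
kitpot ((575.6797485351562, -150.05206298828125), (33.048789978027344, 30.93133544921875), 48.22114562988281)
sample ((429.7518005371094, -211.29470825195312), (25.487567901611328, 32.091331481933594), 41.890380859375)
block_a 0.71 [304.  38.  33.  57.]
block_a 0.58 [319. 192.  34.  52.]
eraser 0.73 [311. 114.  26.  44.]
pot_a 0.87 [463. 222.  51.  49.]
pot_a 0.81 [327. 254.  48.  47.]
```

```bash
python3 -c "
import cv2
i=cv2.imread('pics/w1.png')[0:290,270:510]; cv2.imwrite('pics/c1.png',cv2.resize(i,None,fx=2,fy=2,interpolation=cv2.INTER_CUBIC))"
```

```text
(no output)
```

View pics/c1.png

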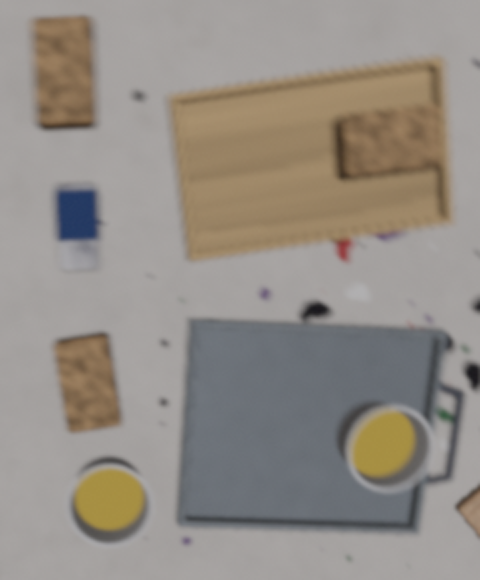

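Block A is at about (0.490,-0.011) with its long axis at 51°, and the kit tray is at (0.554,-0.118) with its axis at -50°. I'll go down above block A.

Request:
step_arm(series=[0.001,-0.003,0.06,-0.08,0.0035,-0.0085,0.12,-0.157,0.0035,-0.0085,0.18,-0.157,0.0035,-0.0085,0.19,-0.157,0.0035,-0.0085,0.19,-0.157], gripper=0.65)

```text
time: 3.92
tool_pos: [0.4896, -0.0092, 0.13]
tcp_rot: [2.833, 1.357, 0.0]
wrist_force: [0.3, 0.0, 0.5]
width: 0.649
grip_force: 0.0
```

```bash
python3 - <<'E'
from h import *
st()
p=snap('wrist'); save(p,'w2.png')
for d in viewer.spot_point(p,'block_a')[:3]: print(round(d['score'],2),d['point'],np.round(world(p,d['point'],0),4))
E
```

```text
t 3.92 tcp [ 0.4896 -0.0092  0.13  ] x [0.627 0.779 0.   ] y [ 0.779 -0.627  0.   ] z [ 0. -0. -1.] w 0.649 F [0.3 0.  0.5]
0.57 [324.0, 236.7] [ 0.4914 -0.0118  0.    ]
0.24 [485.5, 299.7] [ 0.5534 -0.1222  0.    ]
```

View pics/w2.png

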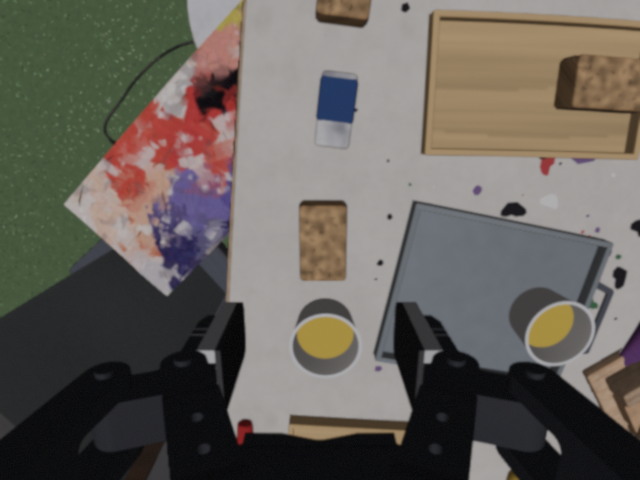

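The block is at (323,240), aligned with the tool and nearly centred between the fingers. I'll grasp it.

Request:
step_arm(series=[0,0.002,0.05,0,0,0.002,0.095,0,0,0.002,0.115,0,0,0.002,0.125,0,0,0.002,0.126,0])

```text
time: 4.65
tool_pos: [0.4925, -0.0109, 0.0047]
tcp_rot: [2.833, 1.356, 0.004]
wrist_force: [-0.3, -0.1, 1.2]
width: 0.65
grip_force: 0.0
```

Request:
step_arm(series=[0,0,0,0,0,0,0,0,0,0,0,0,0,0,0,0], gripper=0, newtons=30)

```text
time: 5.15
tool_pos: [0.4926, -0.0108, 0.005]
tcp_rot: [2.832, 1.356, 0.005]
wrist_force: [-0.2, 0.7, 6.3]
width: 0.342
grip_force: 31.1
```

Request:
step_arm(series=[0,0,-0.03,0,0,0,-0.08,0,-0.02,0.028,-0.1,0.06,-0.044,0.057,-0.1,0.13,-0.066,0.0855,-0.1,0.195,-0.066,0.0855,-0.075,0.195,-0.066,0.0855,-0.055,0.195,-0.066,0.0855,-0.055,0.195])

```text
time: 6.15
tool_pos: [0.5139, -0.1153, 0.0566]
tcp_rot: [-2.95, -1.073, 0.006]
wrist_force: [-0.1, -1.3, -0.5]
width: 0.346
grip_force: 30.3
```

```bash
python3 - <<'E'
from h import *
st()
p=snap('wrist'); save(p,'w3.png')
E
```

```text
t 6.15 tcp [ 0.5139 -0.1153  0.0566] x [ 0.766  0.642 -0.002] y [ 0.642 -0.766 -0.004] z [-0.004  0.001 -1.   ] w 0.346 F [-0.1 -1.3 -0.5]
```

View pics/w3.png

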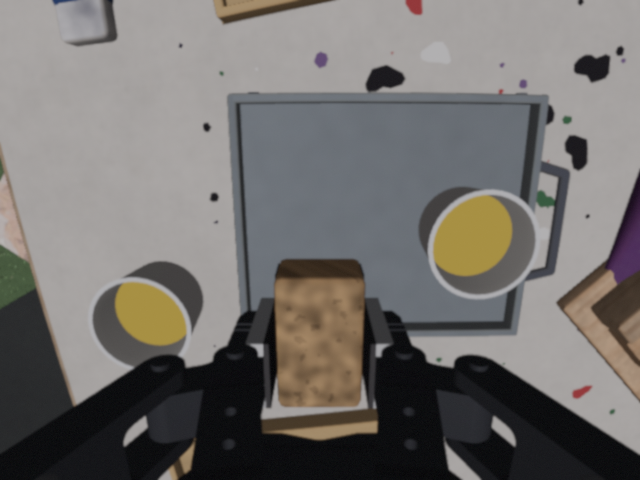

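```bash
python3 - <<'E'
from h import *
p=snap('wrist'); s=monitor.read_state()
m,w=rect(p,[(230,95),(547,96),(518,334),(240,337)],.012); print('kit',m,w.round(4).tolist())
print('block',rect(p,[(276,276),(364,276),(360,405),(279,405)],.0756))
r=R.from_rotvec(s['tcp_rot']).as_matrix(); e=w[1]-w[0]; a=np.degrees(np.arctan2(e[1],e[0]));print(a)
e=w[0]-w[3]; print(np.degrees(np.arctan2(e[1],e[0])))
p=snap('top')
for c in [1]:
  d=viewer.spot_point(p,'kit_tray')[0]; print(world(p,d['point'],0))
E
```

```text
kit [ 0.55561797 -0.12144297] [[0.5552, -0.0305], [0.6455, -0.1371], [0.5575, -0.2138], [0.4643, -0.1044]]
block (array([ 0.51539386, -0.11495701]), array([[ 0.52529094, -0.08821793],
       [ 0.54355774, -0.10996563],
       [ 0.50574834, -0.14197944],
       [ 0.4869784 , -0.11966505]]))
-49.704574074123165
39.124740731424886Traceback (most recent call last):
  File "<stdin>", line 9, in <module>
IndexError: list index out of range
```

Request:
step_arm(series=[0.001,0.003,0.02,0,0.001,0.003,0.035,0,0.001,0.003,0.043,0,0.001,0.003,0.047,0,0.001,0.003,0.049,0,0.001,0.003,0.049,0])

```text
time: 7.1
tool_pos: [0.5189, -0.1174, 0.0095]
tcp_rot: [2.952, 1.074, 0.0]
wrist_force: [0.8, -0.5, 0.1]
width: 0.346
grip_force: 30.3
```

Request:
step_arm(series=[0,0,0.001,0,0,0,0.002,0,0,0,0.002,0])

```text
time: 7.48
tool_pos: [0.5186, -0.1174, 0.0073]
tcp_rot: [-2.952, -1.074, 0.0]
wrist_force: [0.1, 0.5, 0.0]
width: 0.349
grip_force: 30.3
```

Request:
step_arm(series=[0,0,0,0,0,0,0,0,0,0,-0.01,0,0,0,-0.05,0,0,0,-0.1,0], gripper=0.5)

```text
time: 8.1
tool_pos: [0.5176, -0.1171, 0.1078]
tcp_rot: [-2.951, -1.073, 0.003]
wrist_force: [0.7, -0.5, -0.3]
width: 0.502
grip_force: 0.0
```

```bash
python3 - <<'E'
from h import *
st(); s=monitor.read_state(); r=R.from_rotvec(s['tcp_rot']).as_matrix()
print(r.T@(np.array([0.546,0.046,0.14])-s['tool_pos']))
E
```

```text
t 8.1 tcp [ 0.5176 -0.1171  0.1078] x [ 0.766  0.643 -0.001] y [ 0.643 -0.766 -0.002] z [-0.002  0.001 -1.   ] w 0.502 F [ 0.7 -0.5 -0.3]
[ 0.12653067 -0.10676913 -0.03217711]
```

Now I'll go above the eraser.

Request:
step_arm(series=[0.03,-0.025,-0.016,-0.01,0.063,-0.053,-0.032,-0.02,0.095,-0.08,-0.032,-0.035,0.1265,-0.107,-0.032,-0.035,0.1265,-0.107,-0.032,-0.035])

```text
time: 8.72
tool_pos: [0.5474, 0.0483, 0.1403]
tcp_rot: [2.931, 1.131, 0.002]
wrist_force: [-0.0, -0.3, 0.5]
width: 0.5
grip_force: 0.0
```

```bash
python3 - <<'E'
from h import *
st()
p=snap('wrist'); save(p,'w4.png')
d=viewer.spot_point(p,'eraser')[0]; print(round(d['score'],2),d['point'],np.round(world(p,d['point'],0),4))
E
```

```text
t 8.72 tcp [0.5474 0.0483 0.1403] x [0.741 0.672 0.001] y [ 0.672 -0.741  0.001] z [ 0.001  0.001 -1.   ] w 0.5 F [-0.  -0.3  0.5]
0.62 [319.9, 231.8] [0.5475 0.0482 0.    ]
```

View pics/w4.png

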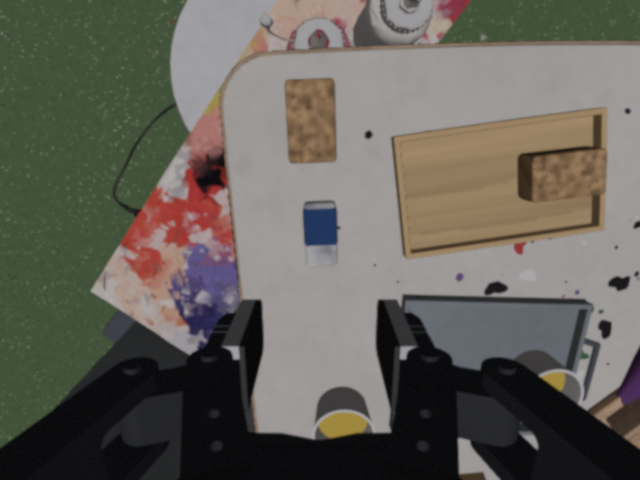

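The eraser is centred and aligned at (320,233). I'll go down and grip it.

Request:
step_arm(series=[0,0,0.05,0,0,0,0.1,0,0,0,0.12,0,0,0,0.13,0,0,0,0.1345,0,0,0,0.1345,0])

```text
time: 9.57
tool_pos: [0.5477, 0.0455, 0.0056]
tcp_rot: [2.933, 1.125, 0.002]
wrist_force: [-0.0, 0.2, -0.1]
width: 0.5
grip_force: 0.0
```

Request:
step_arm(series=[0,0,0,0,0,0,0,0,0,0,0,0], gripper=0)

```text
time: 9.95
tool_pos: [0.5481, 0.0459, 0.0061]
tcp_rot: [2.932, 1.125, 0.004]
wrist_force: [-0.5, -0.0, 6.5]
width: 0.25
grip_force: 30.0
```

Request:
step_arm(series=[0,0,-0.04,0,0,0,-0.09,0,-0.026,0.035,-0.1,0.01,-0.052,0.07,-0.1,0.02,-0.0785,0.1045,-0.1,0.035,-0.0785,0.1045,-0.075,0.035,-0.0785,0.1045,-0.05,0.035,-0.0785,0.1045,-0.05,0.035])

```text
time: 10.95
tool_pos: [0.5557, -0.0839, 0.0523]
tcp_rot: [-2.95, -1.073, 0.008]
wrist_force: [-0.3, 0.7, 0.8]
width: 0.247
grip_force: 29.6
```

```bash
python3 - <<'E'
from h import *
st()
p=snap('wrist'); save(p,'w5.png')
E
```

```text
t 10.95 tcp [ 0.5557 -0.0839  0.0523] x [ 0.766  0.642 -0.004] y [ 0.642 -0.766 -0.005] z [-0.006  0.001 -1.   ] w 0.247 F [-0.3  0.7  0.8]
```

View pics/w5.png

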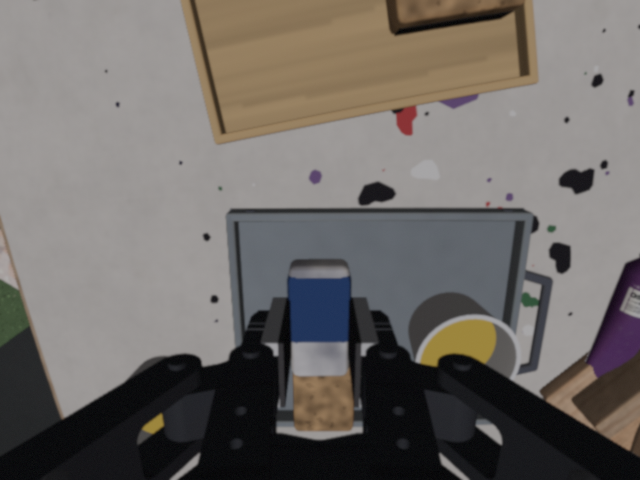

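Request:
step_arm(series=[0,0,0.015,0,0,0,0.02,0,0,0,0.02,0])

```text
time: 11.38
tool_pos: [0.5581, -0.0841, 0.0344]
tcp_rot: [-2.952, -1.074, 0.001]
wrist_force: [-0.5, 0.5, -0.4]
width: 0.249
grip_force: 29.6
```

```bash
python3 - <<'E'
from h import *
st(); s=monitor.read_state(); r=R.from_rotvec(s['tcp_rot']).as_matrix()
p=snap('wrist'); save(p,'w6.png'); c=np.array([.5555,-.1205]); t=s['tool_pos'][:2]-c
print('uv',t@[.643,-.766],t@[.766,.643])
E
```

```text
t 11.38 tcp [ 0.5581 -0.0841  0.0344] x [ 0.766  0.643 -0.   ] y [ 0.643 -0.766 -0.001] z [-0.001  0.    -1.   ] w 0.249 F [-0.5  0.5 -0.4]
uv -0.02625462002346724 0.025407775697562824
```

View pics/w6.png

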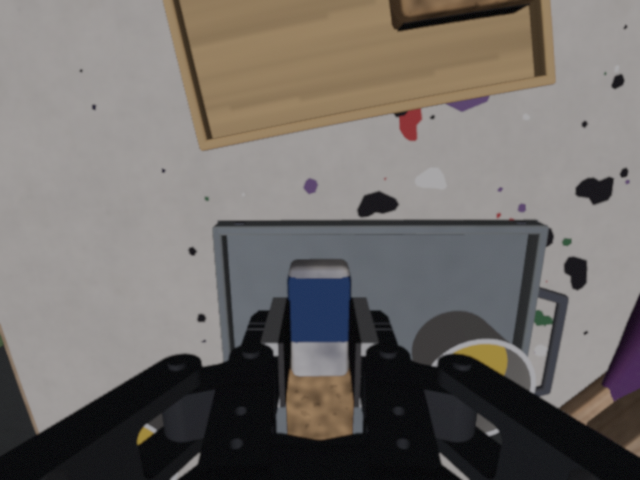

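Request:
step_arm(series=[0.003,0,0.008,0,0.003,0,0.016,0,0.003,0,0.022,0,0.003,0,0.0255,0,0.003,0,0.0255,0])

```text
time: 12.05
tool_pos: [0.5604, -0.0824, 0.0088]
tcp_rot: [-2.952, -1.074, 0.001]
wrist_force: [1.1, -0.3, -0.1]
width: 0.248
grip_force: 29.6
```

Request:
step_arm(series=[0,0,0.0005,0,0,0,0.001,0])

```text
time: 12.3
tool_pos: [0.5609, -0.0824, 0.0085]
tcp_rot: [2.952, 1.074, 0.001]
wrist_force: [-0.2, -0.1, -0.6]
width: 0.246
grip_force: 29.6
```

Request:
step_arm(series=[0,0,0,0,0,0,0,0,0,0,-0.01,0,0,0,-0.05,0,0,0,-0.1,0,0,0,-0.13,0], gripper=0.4)

```text
time: 13.05
tool_pos: [0.5622, -0.0827, 0.1421]
tcp_rot: [2.95, 1.073, 0.006]
wrist_force: [-0.3, -0.3, 0.7]
width: 0.402
grip_force: 0.0
```

```bash
python3 - <<'E'
from h import *
st(); s=monitor.read_state(); r=R.from_rotvec(s['tcp_rot']).as_matrix()
print(r.T@(np.array([0.598,0.101,0.14])-s['tool_pos']))
E
```

```text
t 13.05 tcp [ 0.5622 -0.0827  0.1421] x [0.766 0.642 0.003] y [ 0.642 -0.766  0.004] z [ 0.004 -0.001 -1.   ] w 0.402 F [-0.3 -0.3  0.7]
[ 0.14539394 -0.11776583  0.00209853]
```

Request:
step_arm(series=[0.036,-0.03,0,-0.02,0.073,-0.059,0,-0.04,0.11,-0.088,0,-0.07,0.1455,-0.118,0,-0.07,0.1455,-0.118,0,-0.07,0.1455,-0.118,0,-0.07], gripper=0.65)

```text
time: 13.8
tool_pos: [0.5962, 0.1014, 0.1387]
tcp_rot: [2.912, 1.178, -0.0]
wrist_force: [-0.2, -0.6, 0.3]
width: 0.647
grip_force: 0.0
```

```bash
python3 - <<'E'
from h import *
st()
p=snap('wrist'); save(p,'w7.png')
for d in viewer.spot_point(p,'block_b')[:2]: print(round(d['score'],2),d['point'],np.round(world(p,d['point'],0),4))
E
```

```text
t 13.8 tcp [0.5962 0.1014 0.1387] x [ 0.719  0.695 -0.   ] y [ 0.695 -0.719  0.   ] z [ 0.    -0.001 -1.   ] w 0.647 F [-0.2 -0.6  0.3]
0.71 [321.5, 226.3] [0.6002 0.1034 0.    ]
```

View pics/w7.png

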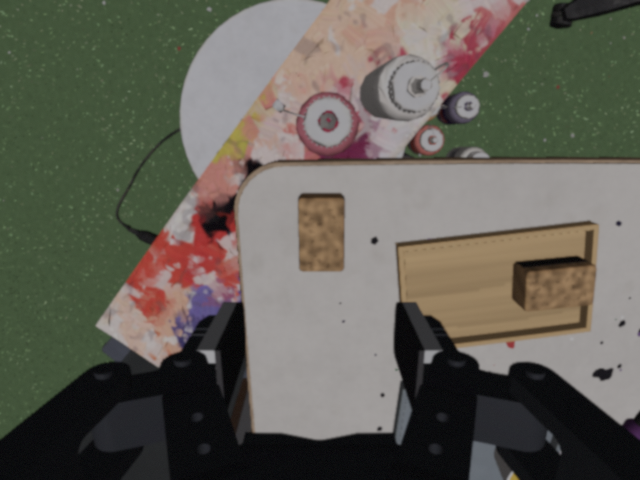

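Block B is at (321,232), upright and aligned. I'll grasp it.

Request:
step_arm(series=[0.002,0.001,0.05,0,0.002,0.001,0.1,0,0.002,0.001,0.12,0,0.002,0.001,0.13,0,0.002,0.001,0.1335,0,0.002,0.001,0.1335,0])

```text
time: 14.65
tool_pos: [0.5999, 0.1023, 0.0063]
tcp_rot: [2.912, 1.176, 0.004]
wrist_force: [-0.3, 0.3, 0.8]
width: 0.649
grip_force: 0.0
```

Request:
step_arm(series=[0,0,0,0,0,0,0,0,0,0,0,0,0,0,0,0], gripper=0)

```text
time: 15.15
tool_pos: [0.5998, 0.1024, 0.0063]
tcp_rot: [2.912, 1.177, 0.004]
wrist_force: [-0.2, 0.1, 5.7]
width: 0.343
grip_force: 31.1
```

Request:
step_arm(series=[0,0,-0.04,0,0,0,-0.09,0,-0.016,0.031,-0.1,-0.04,-0.032,0.063,-0.1,-0.08,-0.0475,0.0945,-0.1,-0.125,-0.0475,0.0945,-0.07,-0.125,-0.0475,0.0945,-0.045,-0.125,-0.0475,0.0945,-0.045,-0.125])

```text
time: 16.15
tool_pos: [0.6271, 0.0012, 0.0469]
tcp_rot: [-2.831, -1.355, 0.009]
wrist_force: [-0.4, 0.2, -1.1]
width: 0.34
grip_force: 30.4
```

Request:
step_arm(series=[0,0,0,0,0,0,0,0])

```text
time: 16.4
tool_pos: [0.6312, 0.0014, 0.0514]
tcp_rot: [2.832, 1.356, 0.004]
wrist_force: [0.1, -1.5, -0.8]
width: 0.346
grip_force: 30.4
```

```bash
python3 - <<'E'
from h import *
st()
p=snap('wrist'); save(p,'w8.png')
E
```

```text
t 16.4 tcp [0.6312 0.0014 0.0514] x [0.627 0.779 0.002] y [ 0.779 -0.627  0.002] z [ 0.003 -0.    -1.   ] w 0.346 F [ 0.1 -1.5 -0.8]
```

View pics/w8.png

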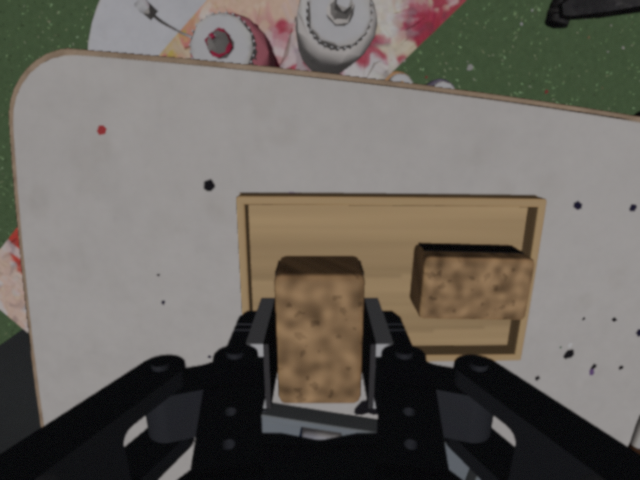

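```bash
python3 - <<'E'
from h import *
p=snap('wrist'); s=monitor.read_state(); r=R.from_rotvec(s['tcp_rot']).as_matrix()
m,w=rect(p,[(238,197),(545,199),(521,360),(243,357)],.012); e=w[1]-w[0]
print(m,w.round(3).tolist(),np.degrees(np.arctan2(e[1],e[0])))
b=rect(p,[(276,273),(363,273),(362,400),(279,400)],.07)[0]; sm=rect(p,[(421,254),(530,254),(523,319),(419,319)],.026)[0]
for q in (b,sm,s['tool_pos'][:2]): print((q-m)@r[:2,1],(q-m)@r[:2,0])
E
```

```text
[ 0.6569184  -0.01885445] [[0.629, 0.057], [0.737, -0.031], [0.685, -0.096], [0.577, -0.005]] -39.03637653495909
-0.03279133319931778 0.002285018752462568
0.03546827024638089 0.0034795189188784603
-0.03288960886610863 -0.000510309396378358
```

Request:
step_arm(series=[0,0.003,0.015,0,0,0.003,0.03,0,0,0.003,0.038,0,0,0.003,0.041,0,0,0.003,0.042,0,0,0.003,0.042,0])

```text
time: 17.25
tool_pos: [0.6317, -0.0007, 0.0083]
tcp_rot: [-2.833, -1.356, 0.002]
wrist_force: [-3.6, -0.9, 6.5]
width: 0.343
grip_force: 31.1
```

Request:
step_arm(series=[0,0,0,0,0,0,0,0,0,0,-0.01,0,0,0,-0.05,0,0,0,-0.1,0,0,0,-0.13,0], gripper=0.46)

```text
time: 18.0
tool_pos: [0.634, -0.0007, 0.1416]
tcp_rot: [2.832, 1.355, 0.006]
wrist_force: [1.3, 0.3, -0.1]
width: 0.46
grip_force: 0.0
```

```bash
python3 - <<'E'
from h import *
st(); s=monitor.read_state(); r=R.from_rotvec(s['tcp_rot']).as_matrix()
print(r.T@(np.array([0.4515,-0.0615,0.15])-s['tool_pos']))
E
```

```text
t 18.0 tcp [ 0.634  -0.0007  0.1416] x [0.627 0.779 0.003] y [ 0.779 -0.627  0.004] z [ 0.005 -0.    -1.   ] w 0.46 F [ 1.3  0.3 -0.1]
[-0.16178503 -0.10392904 -0.00921719]
```

Request:
step_arm(series=[-0.04,-0.026,-0.005,0.03,-0.08,-0.052,-0.009,0.06,-0.12,-0.078,-0.009,0.1,-0.162,-0.104,-0.009,0.1,-0.162,-0.104,-0.009,0.1,-0.162,-0.104,-0.009,0.1], gripper=0.85)

```text
time: 18.75
tool_pos: [0.4508, -0.0617, 0.1478]
tcp_rot: [2.897, 1.212, 0.004]
wrist_force: [-0.2, 0.4, 0.3]
width: 0.85
grip_force: 0.0
```

```bash
python3 - <<'E'
from h import *
st()
p=snap('wrist'); save(p,'w9.png')
for d in viewer.spot_point(p,'pot_b')[:3]: print(round(d['score'],2),d['point'],np.round(world(p,d['point'],0),4))
E
```

```text
t 18.75 tcp [ 0.4508 -0.0617  0.1478] x [0.702 0.712 0.002] y [ 0.712 -0.702  0.002] z [ 0.003 -0.    -1.   ] w 0.85 F [-0.2  0.4  0.3]
0.86 [318.8, 230.5] [ 0.4499 -0.062   0.    ]
0.74 [531.4, 195.7] [ 0.5779 -0.1515  0.    ]
```

View pics/w9.png

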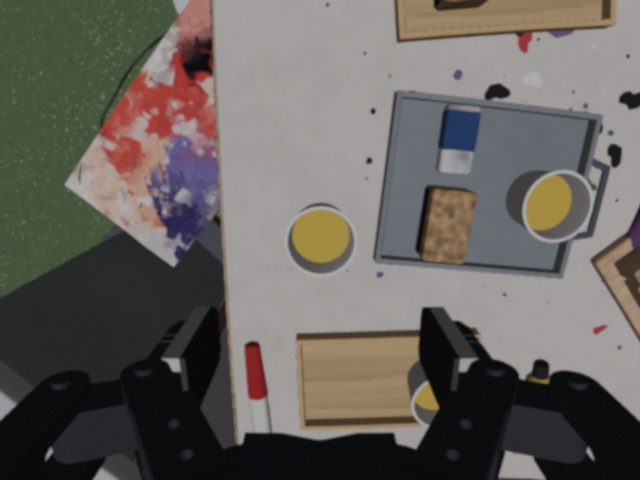

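The kit tray now shows the eraser, block and pot, all flat and apart. The loose pot is centred at (320,240). I'll narrow the opening to stay clear of the kit rim and go down.

Request:
step_arm(series=[-0.001,0,0.04,0,-0.001,0,0.08,0,-0.001,0,0.11,0,-0.001,0,0.127,0,-0.001,0,0.132,0,-0.001,0,0.132,0], gripper=0.7)

```text
time: 19.6
tool_pos: [0.4498, -0.0622, 0.0148]
tcp_rot: [-2.898, -1.214, 0.0]
wrist_force: [0.1, 0.3, 0.3]
width: 0.701
grip_force: 0.0
```

Request:
step_arm(series=[0,0,0,0,0,0,0,0,0,0,0,0,0,0,0,0], gripper=0, newtons=25)

```text
time: 20.1
tool_pos: [0.4503, -0.0624, 0.0159]
tcp_rot: [2.897, 1.212, 0.004]
wrist_force: [-0.1, 2.5, 6.8]
width: 0.524
grip_force: 25.7
```

```bash
python3 - <<'E'
from h import *
st(); s=monitor.read_state(); r=R.from_rotvec(s['tcp_rot']).as_matrix()
a=np.radians(-44.5); t=np.array([.4032,-.186])-.038*np.array([np.cos(a),np.sin(a)]); print(t)
print(r.T@(np.array([*t,0.07])-s['tool_pos']))
E
```

```text
t 20.1 tcp [ 0.4503 -0.0624  0.0159] x [0.702 0.712 0.002] y [ 0.712 -0.702  0.002] z [ 0.003 -0.    -1.   ] w 0.524 F [-0.1  2.5  6.8]
[ 0.37609648 -0.15936545]
[-0.12102083  0.0153583  -0.05422839]
```

Request:
step_arm(series=[0,0,-0.03,0,0,0,-0.07,0,-0.03,0.004,-0.075,0,-0.06,0.008,-0.075,0,-0.09,0.012,-0.075,0,-0.121,0.0155,-0.075,0,-0.121,0.0155,-0.06,0,-0.121,0.0155,-0.055,0])

```text
time: 21.1
tool_pos: [0.3741, -0.1588, 0.0685]
tcp_rot: [-2.897, -1.211, 0.002]
wrist_force: [0.4, 1.4, -0.4]
width: 0.526
grip_force: 25.9
```

Request:
step_arm(series=[0,0,0,0,0,0,0,0])

```text
time: 21.35
tool_pos: [0.3755, -0.1589, 0.0698]
tcp_rot: [-2.897, -1.215, 0.0]
wrist_force: [-0.3, 0.2, -0.7]
width: 0.524
grip_force: 25.9
```

```bash
python3 - <<'E'
from h import *
st()
p=snap('wrist'); save(p,'w10.png')
E
```

```text
t 21.35 tcp [ 0.3755 -0.1589  0.0698] x [0.701 0.713 0.   ] y [ 0.713 -0.701 -0.   ] z [-0.  0. -1.] w 0.524 F [-0.3  0.2 -0.7]
```

View pics/w10.png

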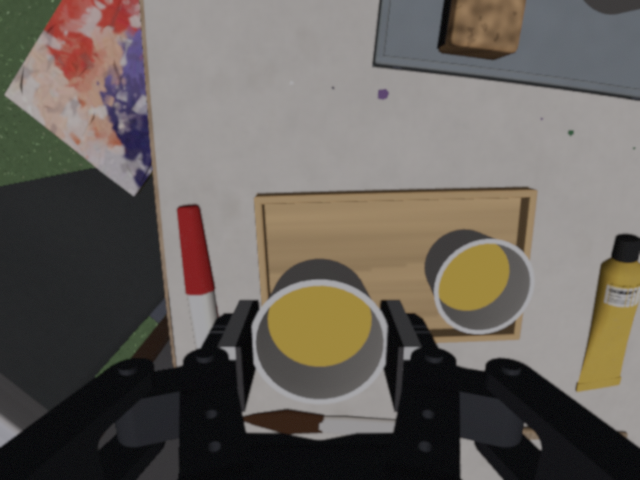

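```bash
python3 - <<'E'
from h import *
p=snap('wrist'); s=monitor.read_state(); r=R.from_rotvec(s['tcp_rot']).as_matrix()
w=np.array([world(p,c,.012)[:2] for c in [(257,196),(535,189),(520,340)]]); m=(w[0]+w[2])/2; e=w[1]-w[0]; f=w[1]-w[2]
print(m,np.linalg.norm(e),np.linalg.norm(f),np.degrees(np.arctan2(e[1],e[0])),np.degrees(np.arctan2(f[1],f[0])))
u=e/np.linalg.norm(e); v=np.array([-u[1],u[0]])
sp=[world(p,q,.038)[:2] for q in [(482,286)]]; hp=world(p,(320,341),.0698-.0159+.036)[:2]
for q in (*sp,hp,s['tool_pos'][:2]): print((q-m)@u,(q-m)@v)
E
```

```text
[ 0.40356007 -0.18784704] 0.13798210979804307 0.08401899693807979 -42.85705110584096 48.34562195037723
0.03443682394102947 0.0018306310117238854
-0.040078739980586066 0.0052080610821228085
-0.03998388424008263 0.0020777142960872377
```

Request:
step_arm(series=[-0.003,0.001,0.015,0,-0.003,0.001,0.03,0,-0.003,0.001,0.04,0,-0.003,0.001,0.046,0,-0.003,0.001,0.0505,0,-0.003,0.001,0.0505,0])

```text
time: 22.2
tool_pos: [0.3736, -0.1622, 0.0191]
tcp_rot: [-2.898, -1.213, 0.0]
wrist_force: [-0.1, 0.5, -1.0]
width: 0.526
grip_force: 25.9
```

Request:
step_arm(series=[0,0,0.0008,0,0,0,0.0016,0,0,0,0.0016,0])

```text
time: 22.58
tool_pos: [0.374, -0.1624, 0.018]
tcp_rot: [2.897, 1.213, 0.001]
wrist_force: [0.2, -1.3, 0.4]
width: 0.526
grip_force: 25.9
```

Request:
step_arm(series=[0,0,0.0005,0,0,0,0.001,0,0,0,0.001,0])

```text
time: 22.95
tool_pos: [0.3741, -0.1624, 0.0179]
tcp_rot: [2.898, 1.213, 0.0]
wrist_force: [-3.9, 1.4, 10.8]
width: 0.521
grip_force: 26.6
```

Request:
step_arm(series=[0,0,0,0,0,0,0,0,0,0,0,0,0,0,-0.015,0,0,0,-0.05,0,0,0,-0.1,0,0.03,0,-0.15,0,0.06,0,-0.2,0], gripper=0.63)

```text
time: 23.95
tool_pos: [0.416, -0.1191, 0.2195]
tcp_rot: [2.898, 1.211, 0.002]
wrist_force: [0.8, 0.2, -0.7]
width: 0.633
grip_force: 0.0
```

Request:
step_arm(series=[0.04,0.02,-0.03,0,0.08,0.03,-0.06,0,0.08,0.03,-0.06,0,0.08,0.03,-0.06,0])

```text
time: 24.45
tool_pos: [0.4926, -0.0835, 0.2766]
tcp_rot: [-2.897, -1.214, 0.002]
wrist_force: [-0.3, -0.7, -0.6]
width: 0.632
grip_force: 0.0
```

```bash
python3 - <<'E'
from h import *
st()
p=snap('wrist'); save(p,'w11.png')
E
```

```text
t 24.45 tcp [ 0.4926 -0.0835  0.2766] x [ 0.701  0.713 -0.001] y [ 0.713 -0.701 -0.001] z [-0.001 -0.    -1.   ] w 0.632 F [-0.3 -0.7 -0.6]
```

View pics/w11.png

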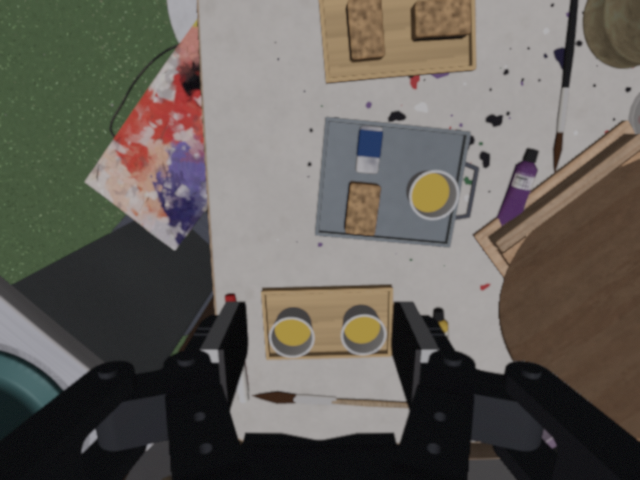

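The final view shows the kit tray with the eraser (370,150), block (363,208) and pot (433,194). The block tray has two blocks and the pot tray has two upright pots at (293,332) and (363,330).

```bash
python3 -c "
from h import *
print(job.finish_job())"
```

```text
the job is handed in; nothing more can be done
None
```

The job is handed in at about 24 s: the kit tray holds one block, one pot and one eraser, and the leftover block and pot are in their own wooden trays, which the final picture shows flat and upright.

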